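# Clamp the toggle switch board onto the sensory shelf

## Robot

A 6-joint arm with a two-finger parallel gripper is mounted at the origin on the work surface. World frame = base frame: x ahead of the robot, y to its left, z up, the work surface at z = 0. Lengths are in m, angles in rad, forces in N, time in s.
With the tool pointing down it reaches from about 0.35 to 0.975 m from the base axis. Payload 4.9 kg.
Tool frame: the origin (TCP) lies between the finger pads; the fingertips stand 22 mm ahead of it and the grasp point (between the pads) lies 3 mm ahead of it; z points along the fingers, y is the line along which they close (so a half turn about z gives the same grasp; the last joint's range is limited). The gripper opens to 85 mm and grips with 20 to 120 N. Pads are 22 mm wide; open, the fingers measure 114 mm over their backs; the gripper's body (76 mm by 85 mm) begins 54 mm behind the grasp point. The pads swing forward as they close: fully open they stand 13 mm farther back than shut.
Start: joints at [-1.466, 0.053, 1.613, -0, 1.476, -0.119], TCP at [0.139, -0.609, 0.233] pointing down, gripper open.
Joint ranges: [-3.01, 3.01], [-1.01, 2.22], [0.06, 2.58], [-1.02, 4.17], [0.09, 2.62], [-3.14, 3.14]. Speed limits (rad/s): [2.57, 2.57, 3.14, 3.14, 3.14, 3.14].

## Interface

Orientations are given as a unit quaternion [w, x, y, z].
In Python, from plant import state, grab_frame, get_calibration, job_done, recognise, regions_of gives the robot as it stands.
- The arm moves only by the tool apply_moves, never from a script. Its argument "targets" is a list of rows, each an object with "translation": the shift along the tool's x, y, z normalised to -1 to 1, where 1 is 100 mm, a list of three; "twist": the turn about the tool's z normalised to -1 to 1, where 1 is 0.1 rad; "hand": the opening, from 0 (shut) to 1 (fully open). A call has 1 to 8 rows; each row shifts and turns the commanded pose from where the row before left it, along the tool's axes as they then stand; what a row does not reach is not made up. A row lasts 1/10 s, in which the tool goes at most 50 mm and 8.59 degrees, less where a joint would pass 70% of its speed; a pose out of reach is approached as far as the arm can. A call with a number of a shift or a turn outside -1 to 1 is refused whole. A call with a gripper value outside its range is refused whole. The fingers move at their own pace and stop on an object; the grip force is fixed at half the most. Time passes only in rows, so rows that do not move let the fingers close. It gives the time, the measured TCP pose, the force, the opening and the grip force at its end, in the units of the state.
- state(): the state, without advancing time (a new reading comes with each control period).
- grab_frame(name): name is "side" or "top" or "wrist"; returns the picture (480x640x3 uint8, red, green, blue); there is no depth.
- get_calibration(name): a dict with "camera_matrix" (3x3 intrinsics, pixels), "pose" (4x4, takes a point from camera to world coordinates). Camera axes: x right, y up, looking along -z (the intrinsics and any distortion apply to the point x, -y, -z); pixel columns grow to the right and rows downward; lengths in m; the calibration is good to about 2 mm. A picture is of the moment at which its call begins: read the wrist's pose just before it. get_calibration takes no time and is no camera call; for the wrist camera it gives the pose at the moment of the call.
- job_done(): hands the job in; it is judged then, once.
Trained networks look in the newest picture that a camera, given by its name, has taken for a name from the list of things; names that differ only in an ending like _2 or _b are one class to them, and where a whole thing is asked for, a point or a joint stands for the part that bears it (a point fixed in the world has none). Each returns a list of dicts, best first, with "score" (0 to 1); they miss things now and then, are a little off and sometimes report something else, mostly with a low value. They report only what shows in the picture. A call takes as long as a camera call.
- recognise(camera, query): "point" ([x, y, z] in m, in world coordinates, good to about 4 mm: the middle of the surface that is visible of it).
- regions_of(camera, query): "pixels" (480x640 bool, what is visible of it).
The state is a dict: "time": time; "joint_pos": joint angles; "joint_vel": joint speeds; "joint_efforts": joint torques, N m; "tool_pos": TCP position; "tool_rot": TCP orientation; "contact_force": force on the tool from outside, world axes, zero at the start; "ft_torque": the same for the moment, N m; "gripper_width": opening from 0.0 (shut) to 1.0 (fully open); "grasp_force": force on a finger pad.
Only numpy, scipy, OpenCV 4.12 (cv2) and the standard library are available. Lean on these libraries where they do the work, as an engineer would, in place of code of your own. Each camera call takes 0.05 s, during which the arm holds its last target. There are 200 camera calls.

## Task

Slide the green toggle switch board along the shelf into the aluminium clamp, tongue first, until it is home against the back stop. Then turn the knurled thumbscrew clockwise until its rubber foot seats on the tongue and the resistance rises, and stop there: finger-tight so that the board is held fast, but never forced, as the plastic cracks. Leave the other things on the shelf where they are.

Things in the scene. Friction and masses are not known exactly. Their poses are not given: they have to be found in the camera images.
- clamp: Fixed aluminium bridge clamp; place and yaw (up to 0.3 rad) vary. Origin at shelf level on the screw axis, z up. Throat opens to its -x (to the robot), the tongue goes in along +x over the bare shelf. Cheeks x -20 to +20 mm, 74 mm apart; lead-in plates, 14 mm high, flare to 98 mm at x = -42 mm. Cross-bar 26 mm (x) by 104 mm (y), underside 24 mm, top 36 mm up, its brass bush 41 mm.
- stop_face (a point): Middle of the face of the clamp's back stop, 25 mm along the clamp's +x from the screw axis, 6 mm above the shelf: the end of the board's tongue must meet it.
- thumbscrew: Upright thumbscrew in the cross-bar; origin on its axis near shelf level. Clockwise from above drives it down, 10 mm a turn. Its rubber foot starts about 0.2 to 0.6 turn short of the tongue (poses are too noisy to tell). Turns free at 0.03 N m; seated, torque climbs 0.25 N m per rad. Good: 0.2 to 0.25 N m. Loose: below 0.15. Cracks: from 0.4. Read it turning slowly or after a small step: any spring-back reads far less.
- screw_head (a point): Centre of the thumbscrew's knurled round head, 32 mm diameter, 20 mm high (10 mm above and below this point), about 60 to 67 mm above the shelf, free on all sides; take it from above by its sides. Its rubber sleeve twists about 0.1 rad on the core at full torque. The screw locks itself and stays where it is left.
- board: Loose green plastic toggle switch board with a steel bottom, 0.7 kg, flat before the clamp. Origin on the underside below its handle's middle; x towards the tongue, z up. Panel 12 mm thick, 120 mm wide, x -36 to +62 mm; tongue 12 mm thick, 70 mm wide, x +62 to +135 mm. Three toggles in a row at x = 45 mm, up to 34 mm high. Home: parallel to the clamp, origin 110 mm on its -x side.
- board_handle (a point): Middle of the board's carrying handle, 37 mm above its underside: a bar along the board's x, 50 mm long, 14 mm wide (y), from 28 to 46 mm above the shelf, free on both sides for fingers.
- tongue_end (a point): Middle of the end of the board's tongue, at x = +135 mm and 6 mm above the underside.
- dome: Clear glass dome paperweight, 72 mm across, 40 mm high, loose, near the clamp on its +y side. Origin at the centre of its underside. Leave it alone.
- coin: Aluminium spinner coin with a small brass stem, 48 mm across, 11 mm high, loose, near the clamp on its -y side. Origin at the centre of its underside. Leave it alone.
- bumpy_disc: Pink hard silicone bumpy disc, 84 mm across, 15 mm high, loose. Origin at the centre of its underside. Leave it alone.
- cup: Blue ceramic cup, 76 mm across, 70 mm high, loose. Origin at the centre of its underside. Leave it alone.
- bead_panel: Spare beech bead panel, 100 by 100 mm, 38 mm high, loose. Origin at the centre of its underside. Leave it alone.
- roller_stand: Beech rolling cylinder, 54 mm across and 130 mm long, on an axle in a fixed beech stand 70 by 160 mm, 72 mm high, on the left. Origin at the centre of its underside. Not needed.

How it is judged:
On the way, in this order (a step that is already met when the one before it is completed fails the run):
1. the board is slid home: its tongue straight in the clamp and within 3 mm of the back stop, the screw not yet on it (x of tongue_end in the frame of clamp above 0.022 m and angle between the x axis of board and the x axis of clamp, either way round below 0.06 rad and contact force between thumbscrew and board below 2 N), for 0.2 s.
2. the thumbscrew is seated on the tongue, pressing with 40 to 115 N (x of tongue_end in the frame of clamp above 0.022 m and contact force between thumbscrew and board between 40 and 115 N), for 0.3 s.
At the end, for the whole second after the job is handed in: The board lies still, straight in the clamp (within 0.06 rad), its tongue within 3 mm of the back stop, and the released thumbscrew presses on the tongue with 40 to 115 N (all of step 2 and y of tongue_end in the frame of clamp between -0.005 and 0.005 m and angle between the x axis of board and the x axis of clamp, either way round below 0.06 rad and linear speed of board below 0.01 m/s); the robot touches nothing.
It fails at once if the thumbscrew is forced: it presses on the board with more than 140 N (contact force between thumbscrew and board above 140 N).
It fails at once if another thing on the shelf is shifted by more than 20 mm (distance of any of dome, coin, bumpy_disc, cup, bead_panel from where it was at the start of the episode above 0.02 m).
It also fails if it takes over 72 s, if anything falls off the work surface, if the arm or the gripper's body presses on something with over 40 N, if the wrist force passes 120 N, or if a joint passes its speed limit or range.

## Working session

There is one attempt and no reset: what is moved stays moved. The work goes in short steps, Python scripts to look and compute and a tool call to move; the robot and the scene stay as the last step left them, time stands still between calls to the robot, and variables do not carry over. Pictures are saved under pics/ and viewed, at most 10 in all, crops included, and the job is handed in when it is done.

Besides the shell and the picture viewer there is one more tool, called after "Call:" as name(argument=value, ...) on one line, values as JSON. apply_moves: Moves the arm, as the interface text tells. Its arguments: {"type":"object","properties":{"targets":{"type":"array"}},"required":["targets"]}

```bash
mkdir -p pics; ls; cat > h.py <<'E'
import numpy as np, cv2
from plant import *
def snap(cam,name):
    im=grab_frame(cam); cv2.imwrite(f'pics/{name}.png',im[:,:,::-1]); return im
def ray(cam,u,v,z):
    c=get_calibration(cam); K=np.array(c["camera_matrix"]); P=np.array(c["pose"])
    d=np.linalg.inv(K)@[u,v,1]; d=P[:3,:3]@(d*[1,-1,-1]); o=P[:3,3]
    return o+d*(z-o[2])/d[2]
def proj(cam,p):
    c=get_calibration(cam); K=np.array(c["camera_matrix"]); P=np.array(c["pose"])
    q=P[:3,:3].T@(np.array(p)-P[:3,3]); q=K@(q*[1,-1,-1]); return q[:2]/q[2]
E
python3 - <<'E'
from h import *
s=state(); print({k:np.round(v,3).tolist() for k,v in s.items()})
snap('top','t0'); 
for n in ['clamp','screw_head','board','board_handle','tongue_end','stop_face','dome','coin','cup','bumpy_disc','bead_panel']:
    r=recognise('top',n); print(n,[(np.round(x['point'],3).tolist(),round(x['score'],2)) for x in r[:2]])
snap('side','s0')
for n in ['screw_head','board_handle','tongue_end']:
    r=recognise('side',n); print(n,[(np.round(x['point'],3).tolist(),round(x['score'],2)) for x in r[:2]])
c=get_calibration('top');print(c)
print(state()['time'])
E
```

```text
pics
{'time': 0.0, 'joint_pos': [-1.466, 0.053, 1.614, -0.0, 1.476, -0.119], 'joint_vel': [0.0, -0.001, 0.0, 0.0, -0.002, -0.0], 'joint_efforts': [-0.0, -39.368, -37.018, -0.0, 0.007, -0.0], 'tool_pos': [0.139, -0.609, 0.231], 'tool_rot': [-0.001, 0.994, 0.112, -0.0], 'contact_force': [-0.463, -0.21, 0.086], 'ft_torque': [0.023, 0.007, 0.01], 'grasp_force': 0.0, 'gripper_width': 1.005}
clamp [([0.683, -0.06, 0.032], 0.68), ([0.518, -0.053, 0.01], 0.61)]
screw_head [([0.675, -0.061, 0.075], 0.57), ([0.519, -0.051, 0.014], 0.41)]
board [([0.516, -0.058, 0.01], 0.7)]
board_handle [([0.518, -0.052, 0.014], 0.92)]
tongue_end [([0.515, -0.054, 0.013], 0.72)]
stop_face [([0.678, -0.062, 0.032], 0.79)]
dome [([0.696, 0.089, 0.032], 0.72)]
coin [([0.663, -0.204, 0.006], 0.67), ([0.624, 0.376, 0.063], 0.56)]
cup [([0.446, 0.368, 0.04], 0.76)]
bumpy_disc [([0.458, -0.406, 0.007], 0.86)]
bead_panel [([0.514, -0.053, 0.011], 0.7), ([0.635, -0.399, 0.017], 0.62)]
screw_head []
board_handle [([0.518, -0.068, 0.009], 0.72), ([0.461, -0.41, 0.01], 0.29)]
tongue_end [([0.699, 0.072, 0.024], 0.6), ([0.52, -0.061, 0.017], 0.57)]
{'camera_matrix': array([[451.0536213 ,   0.        , 319.40658769],
       [  0.        , 451.0536213 , 241.47192331],
       [  0.        ,   0.        ,   1.        ]]), 'pose': array([[ 2.77223078e-02,  9.81588100e-01, -1.88987502e-01,
         4.27631925e-01],
       [-9.99537236e-01,  2.48519971e-02, -1.75411298e-02,
         3.46823080e-04],
       [-1.25214474e-02,  1.89386326e-01,  9.81822811e-01,
         9.51903466e-01],
       [ 0.00000000e+00,  0.00000000e+00,  0.00000000e+00,
         1.00000000e+00]])}
0.8
```

View pics/t0.png

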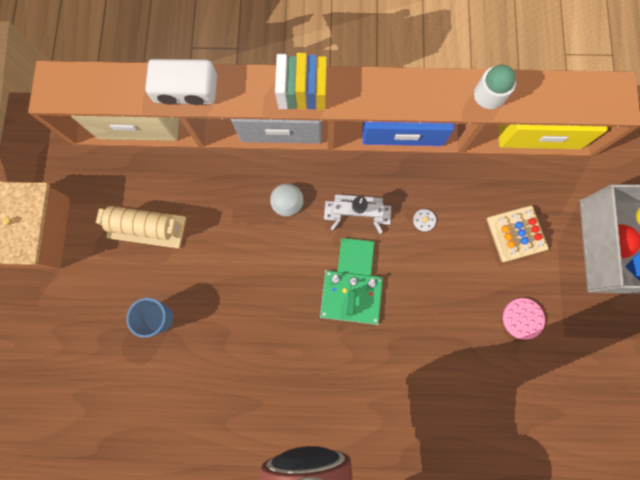

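View pics/s0.png

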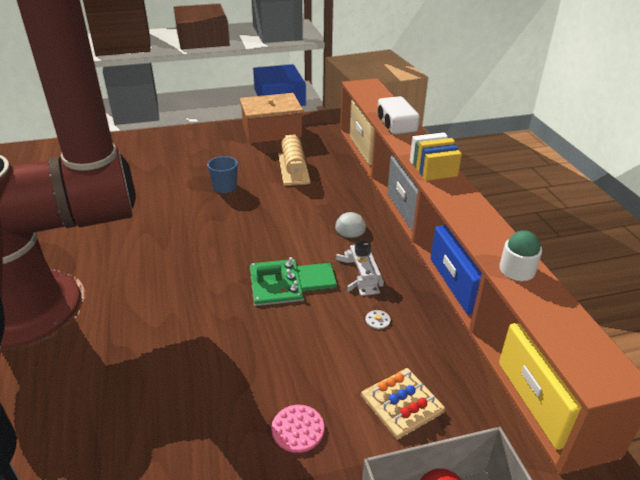

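The top view shows the board (handle at about (351,298), tongue end at (357,240)) in front of the clamp (bar at about (357,210), screw head at (359,204)). The dome is left of the clamp at (287,200) and the coin is right of it at (425,220). I'll get rough poses next.

```bash
python3 - <<'E'
from h import *
im=cv2.imread('pics/t0.png'); h=cv2.cvtColor(im,cv2.COLOR_BGR2HSV)
m=cv2.inRange(h,(50,100,60),(85,255,255)); m[:, :300]=0; m[:220]=0
ys,xs=np.nonzero(m)
P=np.array([ray('top',u,v,.012)[:2] for u,v in zip(xs,ys)])
x0=P.min(0);
hull=cv2.convexHull(((P-[.5,0])*1000).astype(np.float32))
r=cv2.minAreaRect(hull);print(r,P.min(0),P.max(0))
for n,u,v,z in [('handle',351,298,.046),('tongue',357,240,.012),('head',359,204,.073),('barL',326,210,.036),('barR',391,213,.036)]: print(n,ray('top',u,v,z).round(3))
E
```

```text
Traceback (most recent call last):
  File "h.py", line 6, in ray
    c=get_calibration(cam); K=np.array(c["camera_matrix"]); P=np.array(c["pose"])
ValueError: time passes only in moves, steps and waits
```

```bash
python3 - <<'E'
s=open('h.py').read()
s=s.replace('c=get_calibration(cam);','c=cal(cam);').replace('def ray','C={}\ndef cal(cam):\n    if cam not in C: C[cam]=get_calibration(cam)\n    return C[cam]\ndef ray')
open('h.py','w').write(s)
E
python3 - <<'E'
from h import *
im=cv2.imread('pics/t0.png'); h=cv2.cvtColor(im,cv2.COLOR_BGR2HSV)
m=cv2.inRange(h,(50,100,60),(85,255,255)); m[:, :300]=0; m[:220]=0
ys,xs=np.nonzero(m)
P=np.array([ray('top',u,v,.012)[:2] for u,v in zip(xs,ys)])
hull=cv2.convexHull(((P-[.5,0])*1000).astype(np.float32))
print(cv2.minAreaRect(hull),P.min(0),P.max(0))
for n,u,v,z in [('handle',351,298,.046),('tongue',357,240,.012),('head',359,204,.073),('barL',326,210,.036),('barR',391,213,.036)]: print(n,ray('top',u,v,z).round(3))
E
```

```text
((30.922332763671875, -56.05640411376953), (118.76058959960938, 170.39736938476562), 84.89415740966797) [ 0.44297928 -0.11351104] [0.6175944  0.00975458]
handle [ 0.489 -0.05   0.046]
tongue [ 0.614 -0.063  0.012]
head [ 0.676 -0.062  0.073]
barL [0.671 0.005 0.036]
barR [ 0.668 -0.131  0.036]
```

Call:
apply_moves(targets=[{"translation": [0.34, -0.325, 0], "twist": 0, "hand": 1}, {"translation": [0.34, -0.325, 0], "twist": 0, "hand": 1}, {"translation": [0.34, -0.325, 0], "twist": 0, "hand": 1}, {"translation": [0.34, -0.325, 0], "twist": 0, "hand": 1}, {"translation": [0.34, -0.325, 0], "twist": 0, "hand": 1}, {"translation": [0.34, -0.325, 0], "twist": 0, "hand": 1}, {"translation": [0.34, -0.325, 0], "twist": 0, "hand": 1}, {"translation": [0.34, -0.325, 0], "twist": 0, "hand": 1}])

```text
time: 1.6
tool_pos: [0.3469, -0.2939, 0.2328]
tool_rot: [0.0, 0.994, 0.111, 0.0]
contact_force: [2.0, -1.4, -0.4]
gripper_width: 0.994
grasp_force: 0.0
```

Call:
apply_moves(targets=[{"translation": [0.34, -0.325, 0], "twist": 0, "hand": 1}, {"translation": [0.34, -0.325, 0], "twist": 0, "hand": 1}, {"translation": [0.34, -0.325, 0], "twist": 0, "hand": 1}, {"translation": [0.34, -0.325, 0], "twist": 1, "hand": 1}, {"translation": [0.3, -0.35, 0], "twist": 1, "hand": 1}, {"translation": [0, 0, 0], "twist": 1, "hand": 1}, {"translation": [0, 0, 0], "twist": 0.15, "hand": 1}, {"translation": [0, 0, 0], "twist": 0, "hand": 1}])

```text
time: 2.4
tool_pos: [0.4753, -0.1003, 0.2325]
tool_rot: [0.0, 0.999, -0.045, -0.0]
contact_force: [-0.0, 0.1, -0.7]
gripper_width: 0.996
grasp_force: 0.0
```

```bash
python3 - <<'E'
from h import *
s=state(); print({k:np.round(s[k],3).tolist() for k in ['time','tool_pos','tool_rot','contact_force','ft_torque','gripper_width','joint_pos']})
print(get_calibration('wrist')); snap('wrist','w0')
for n in ['clamp','screw_head','board','board_handle','tongue_end','stop_face']:
    r=recognise('wrist',n); print(n,[(np.round(x['point'],3).tolist(),round(x['score'],2)) for x in r[:2]])
E
```

```text
{'time': 2.4, 'tool_pos': [0.475, -0.1, 0.233], 'tool_rot': [0.0, 0.999, -0.045, -0.0], 'contact_force': [-0.011, 0.119, -0.731], 'ft_torque': [0.028, 0.009, -0.004], 'gripper_width': 0.996, 'joint_pos': [-0.361, -0.291, 1.927, -0.0, 1.505, 1.299]}
{'camera_matrix': array([[378.07499184,   0.        , 320.41454001],
       [  0.        , 378.07499184, 235.22231621],
       [  0.        ,   0.        ,   1.        ]]), 'pose': array([[-8.98223937e-02,  9.59021179e-01,  2.68719772e-01,
         5.43639343e-01],
       [-9.95957706e-01, -8.66081011e-02, -2.38177559e-02,
        -1.05634721e-01],
       [ 4.31576838e-04, -2.69772895e-01,  9.62923880e-01,
         3.74140538e-01],
       [ 0.00000000e+00,  0.00000000e+00,  0.00000000e+00,
         1.00000000e+00]])}
clamp [([0.646, -0.019, 0.014], 0.58)]
screw_head []
board [([0.524, -0.059, 0.01], 0.8)]
board_handle [([0.524, -0.056, 0.008], 0.91)]
tongue_end [([0.528, -0.06, 0.014], 0.91), ([0.667, 0.091, 0.009], 0.44)]
stop_face [([0.64, -0.018, 0.011], 0.74)]
```

View pics/w0.png

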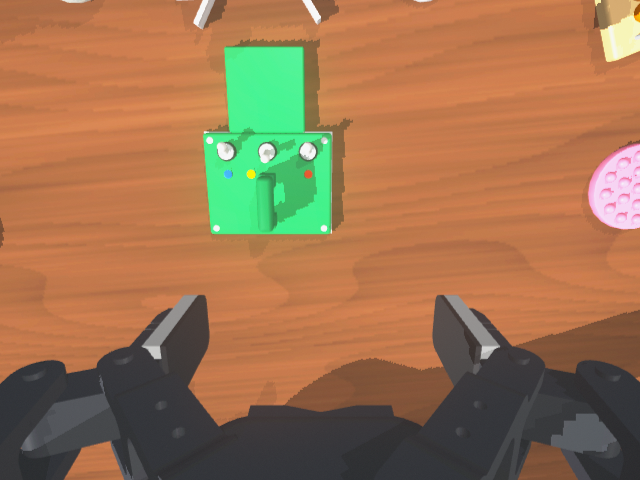

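The wrist view shows the board whole: tongue end at (226..303,47) and handle at (265,205). Only the lead-in plates of the clamp show, at the top edge. I'll move ahead to see both.

Call:
apply_moves(targets=[{"translation": [0.4, -0.26, 0], "twist": 0, "hand": 1}, {"translation": [0.4, -0.26, 0], "twist": 0, "hand": 1}, {"translation": [0, 0, 0], "twist": 0, "hand": 1}, {"translation": [0, 0, 0], "twist": 0, "hand": 1}])

```text
time: 3.15
tool_pos: [0.56, -0.0555, 0.2317]
tool_rot: [-0.0, 0.999, -0.045, -0.001]
contact_force: [-1.0, 0.3, -0.5]
gripper_width: 0.999
grasp_force: 0.0
```

```bash
python3 - <<'E'
from h import *
print(np.round(state()['tool_pos'],4)); 
C['wrist']=get_calibration('wrist');im=snap('wrist','w1'); import pickle; pickle.dump(C,open('w1.pkl','wb'))
for n in ['clamp','screw_head','board_handle','coin','dome']:
    r=recognise('wrist',n); print(n,[(np.round(x['point'],3).tolist(),round(x['score'],2)) for x in r[:2]])
E
```

```text
[ 0.56   -0.0555  0.2317]
clamp [([0.684, -0.06, 0.037], 0.79)]
screw_head [([0.681, -0.062, 0.071], 0.65), ([0.524, -0.056, 0.014], 0.42)]
board_handle [([0.524, -0.057, 0.009], 0.78)]
coin [([0.666, -0.206, 0.006], 0.87)]
dome [([0.696, 0.082, 0.031], 0.86), ([0.655, -0.345, 0.005], 0.63)]
```

View pics/w1.png

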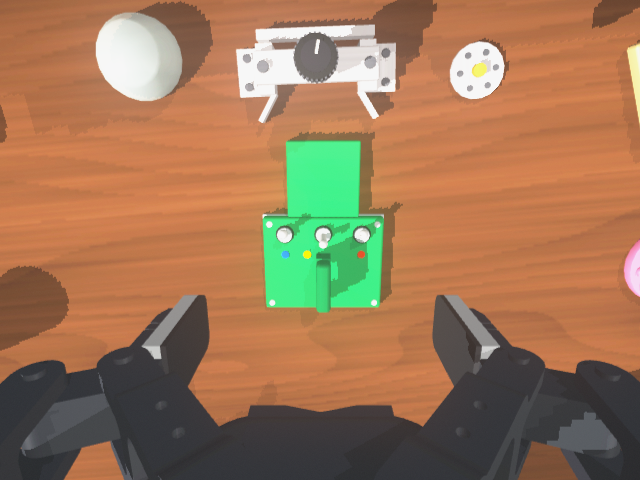

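The clamp is in full view now: head at (316,57), cross-bar from about (250,65) to (382,60). The board's tongue corners are at (287,141) and (360,141). I'll look at an enlarged crop of the clamp.

```bash
python3 - <<'E'
import cv2
im=cv2.imread('pics/w1.png')[15:155,225:415]; cv2.imwrite('pics/w1c.png',cv2.resize(im,None,fx=4,fy=4,interpolation=cv2.INTER_CUBIC))
E
```

```text
(no output)
```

View pics/w1c.png

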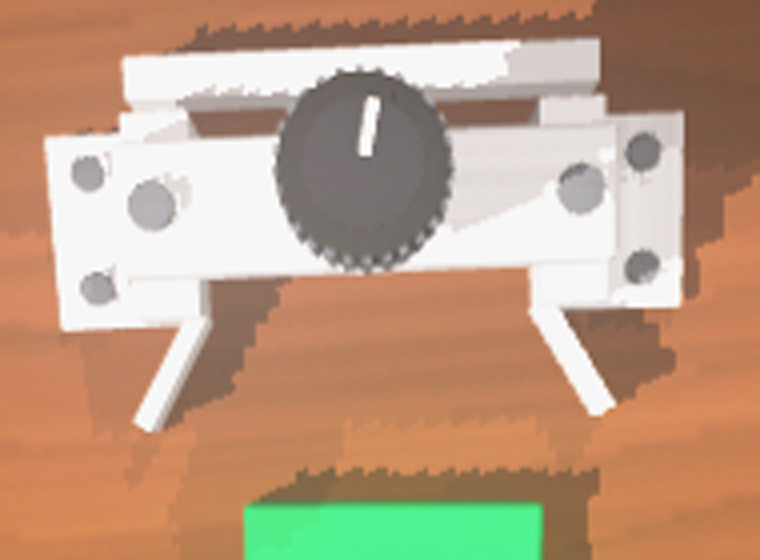

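```bash
python3 - <<'E'
from h import *
import pickle; C.update(pickle.load(open('w1.pkl','rb')))
f=lambda u,v,z: ray('wrist',225+u/4,15+v/4,z)[:2]
for n,a,b,z in [('barbolts',(152,205),(581,188),.038),('foot far',(88,173),(643,152),.01),('foot near',(97,288),(641,266),.01),('baredge',(130,280),(615,265),.036),('lips',(150,430),(600,412),.014)]:
    A,B=f(*a,z),f(*b,z); d=A-B; print(n,A.round(4),B.round(4),'mid',((A+B)/2).round(4),'len',np.hypot(*d).round(4),'yaw',np.arctan2(-d[0],d[1]).round(3))
for z in (.07,.074,.077): print('head',f(363,160,z).round(4))
for n,a,b,z in [('tongue',(287,141),(360.5,141),.012),('paneltop',(263.5,215),(383,215),.012),('panelbot',(266,308),(382,307),.012)]:
    A,B=[ray('wrist',*p,z)[:2] for p in (a,b)]; d=A-B; print(n,A.round(4),B.round(4),'mid',((A+B)/2).round(4),'len',np.hypot(*d).round(4),'yaw',np.arctan2(-d[0],d[1]).round(3))
a,b=ray('wrist',324,262,.046),ray('wrist',323,311,.04); print('handle',a,b)
E
```

```text
barbolts [ 0.6817 -0.0186] [ 0.677  -0.1062] mid [ 0.6793 -0.0624] len 0.0877 yaw -0.054
foot far [ 0.6939 -0.0019] [ 0.6871 -0.1239] mid [ 0.6905 -0.0629] len 0.1222 yaw -0.056
foot near [ 6.702e-01 -5.000e-04] [ 0.6638 -0.1224] mid [ 0.667  -0.0615] len 0.1221 yaw -0.053
baredge [ 0.6681 -0.0119] [ 0.6619 -0.1127] mid [ 0.665  -0.0623] len 0.101 yaw -0.061
lips [ 0.6387 -0.0089] [ 0.6333 -0.1111] mid [ 0.636 -0.06 ] len 0.1024 yaw -0.052
head [ 0.6807 -0.0622]
head [ 0.68   -0.0622]
head [ 0.6795 -0.0622]
tongue [ 0.6203 -0.0291] [ 0.6142 -0.097 ] mid [ 0.6173 -0.063 ] len 0.0682 yaw -0.09
paneltop [0.5526 0.0018] [ 0.542  -0.1146] mid [ 0.5473 -0.0564] len 0.1169 yaw -0.09
panelbot [0.4532 0.0123] [ 0.4434 -0.109 ] mid [ 0.4483 -0.0484] len 0.1217 yaw -0.081
handle [ 0.51093095 -0.05358617  0.046     ] [ 0.45862551 -0.04806571  0.04      ]
```

Call:
apply_moves(targets=[{"translation": [-0.383, 0.011, 0.25], "twist": 0, "hand": 1}, {"translation": [-0.383, 0.011, 0.25], "twist": 0, "hand": 1}, {"translation": [0, 0, 0.45], "twist": 0, "hand": 1}, {"translation": [0, 0, 0.4], "twist": 0, "hand": 1}, {"translation": [0, 0, 0.2], "twist": 0, "hand": 1}, {"translation": [0, 0, 0], "twist": 0, "hand": 1}, {"translation": [0, 0, 0], "twist": 0, "hand": 1}])

```text
time: 4.15
tool_pos: [0.4835, -0.0512, 0.0783]
tool_rot: [0.0, 0.999, -0.046, 0.0]
contact_force: [0.9, -0.5, 0.3]
gripper_width: 1.0
grasp_force: 0.0
```

```bash
python3 - <<'E'
from h import *
print(np.round(state()['tool_pos'],4)); 
snap('wrist','w2'); print([proj('wrist',p).round(1).tolist() for p in [(.4828+.025,-.0513-.0022,.046),(.6173,-.063,.012)]])
E
```

```text
[ 0.4835 -0.0512  0.0783]
[[322.0, 227.5], [320.8, -8.4]]
```

View pics/w2.png

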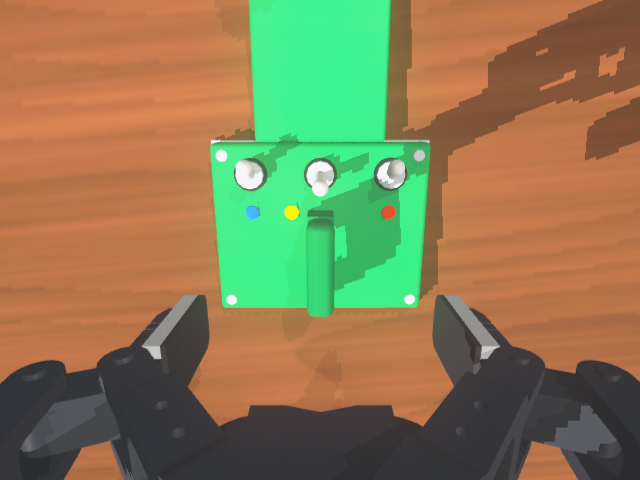

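The handle, at (320,265), is centred and aligned between the fingers. Next I go down and grip it.

Call:
apply_moves(targets=[{"translation": [0, 0, 0.25], "twist": 0, "hand": 1}, {"translation": [0, 0, 0.13], "twist": 0, "hand": 1}, {"translation": [0, 0, 0], "twist": 0, "hand": 0}, {"translation": [0, 0, 0], "twist": 0, "hand": 0}, {"translation": [0, 0, 0], "twist": 0, "hand": 0}, {"translation": [0, 0, 0], "twist": 0, "hand": 0}, {"translation": [0, 0, 0], "twist": 0, "hand": 0}, {"translation": [0, 0, 0], "twist": 0, "hand": 0}])

```text
time: 5.0
tool_pos: [0.4839, -0.051, 0.0405]
tool_rot: [0.0, 0.999, -0.046, 0.001]
contact_force: [-1.3, 0.2, 4.6]
gripper_width: 0.136
grasp_force: 60.1
```

Call:
apply_moves(targets=[{"translation": [0, 0, 0], "twist": -0.38, "hand": 0}, {"translation": [0.1, 0.01, 0], "twist": 0, "hand": 0}, {"translation": [0.15, 0, 0], "twist": 0, "hand": 0}, {"translation": [0.15, 0, 0], "twist": 0, "hand": 0}, {"translation": [0.15, 0, 0], "twist": 0, "hand": 0}, {"translation": [0.1, 0, 0], "twist": 0, "hand": 0}, {"translation": [0, 0, 0], "twist": 0, "hand": 0}])

```text
time: 5.7
tool_pos: [0.5473, -0.0554, 0.0405]
tool_rot: [-0.0, 1.0, -0.026, -0.003]
contact_force: [-8.3, 0.6, 10.9]
gripper_width: 0.136
grasp_force: 60.9
```

```bash
python3 - <<'E'
from h import *
print(np.round(state()['tool_pos'],4)); C['wrist']=get_calibration('wrist')
im=snap('wrist','w3')[:300,120:520]; cv2.imwrite('pics/w3c.png',cv2.resize(im[:,:,::-1],None,fx=2,fy=2,interpolation=cv2.INTER_CUBIC))
E
```

```text
[ 0.5473 -0.0554  0.0405]
```

View pics/w3c.png

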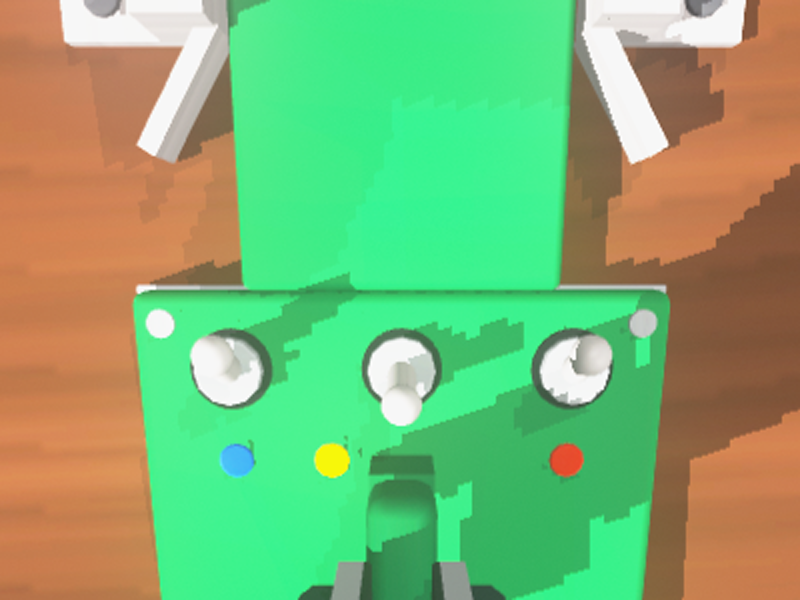

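The tongue enters straight, with the lead-in plates at (155,160) and (650,160) symmetric about it. I'll advance carefully to the stop.

Call:
apply_moves(targets=[{"translation": [0.08, 0, 0], "twist": 0, "hand": 0}, {"translation": [0.07, 0, 0], "twist": 0, "hand": 0}, {"translation": [0.03, 0, 0], "twist": 0, "hand": 0}, {"translation": [0, 0, 0], "twist": 0, "hand": 0}])

```text
time: 6.15
tool_pos: [0.563, -0.0561, 0.0404]
tool_rot: [-0.0, 1.0, -0.026, -0.005]
contact_force: [-16.0, 0.1, 17.2]
gripper_width: 0.134
grasp_force: 61.6
```

Call:
apply_moves(targets=[{"translation": [0.02, 0, 0], "twist": 0, "hand": 0}, {"translation": [0.02, 0, 0], "twist": 0, "hand": 0}, {"translation": [0, 0, 0], "twist": 0, "hand": 0}])

```text
time: 6.45
tool_pos: [0.5665, -0.0563, 0.0405]
tool_rot: [-0.0, 1.0, -0.026, -0.006]
contact_force: [-18.5, 1.1, 18.1]
gripper_width: 0.137
grasp_force: 61.8
```

Call:
apply_moves(targets=[{"translation": [0.02, 0, -0.01], "twist": 0, "hand": 0}, {"translation": [0.01, 0, 0], "twist": 0, "hand": 0}, {"translation": [0, 0, 0], "twist": 0, "hand": 0}])

```text
time: 6.75
tool_pos: [0.5697, -0.0564, 0.0405]
tool_rot: [-0.0, 1.0, -0.026, -0.005]
contact_force: [-14.4, 0.6, 11.9]
gripper_width: 0.136
grasp_force: 61.0
```

Call:
apply_moves(targets=[{"translation": [0.02, 0, 0], "twist": 0, "hand": 0}, {"translation": [0, 0, 0], "twist": 0, "hand": 0}])

```text
time: 6.95
tool_pos: [0.5699, -0.0564, 0.0405]
tool_rot: [-0.0, 1.0, -0.026, -0.008]
contact_force: [-20.5, 1.0, 18.6]
gripper_width: 0.137
grasp_force: 61.7
```

Call:
apply_moves(targets=[{"translation": [0.02, 0, 0], "twist": 0, "hand": 0}, {"translation": [0, 0, 0], "twist": 0, "hand": 0}, {"translation": [0, 0, 0], "twist": 0, "hand": 0}])

```text
time: 7.25
tool_pos: [0.5699, -0.0564, 0.0405]
tool_rot: [-0.0, 1.0, -0.026, -0.01]
contact_force: [-27.4, 1.0, 24.3]
gripper_width: 0.137
grasp_force: 62.3
```

```bash
python3 - <<'E'
from h import *
s=state(); print(s['contact_force'],s['ft_torque'],s['tool_pos'],s['tool_rot'])
im=snap('top','t1')[170:330,270:450]; cv2.imwrite('pics/t1c.png',cv2.resize(im[:,:,::-1],None,fx=4,fy=3.7,interpolation=cv2.INTER_CUBIC))
E
```

```text
[-27.38416715   0.99561133  24.26823669] [ 0.15263876  4.58407317 -0.01801117] [ 0.56993807 -0.05636732  0.04045787] [-4.36840323e-04  9.99606291e-01 -2.60923336e-02 -1.03083958e-02]
```

View pics/t1c.png

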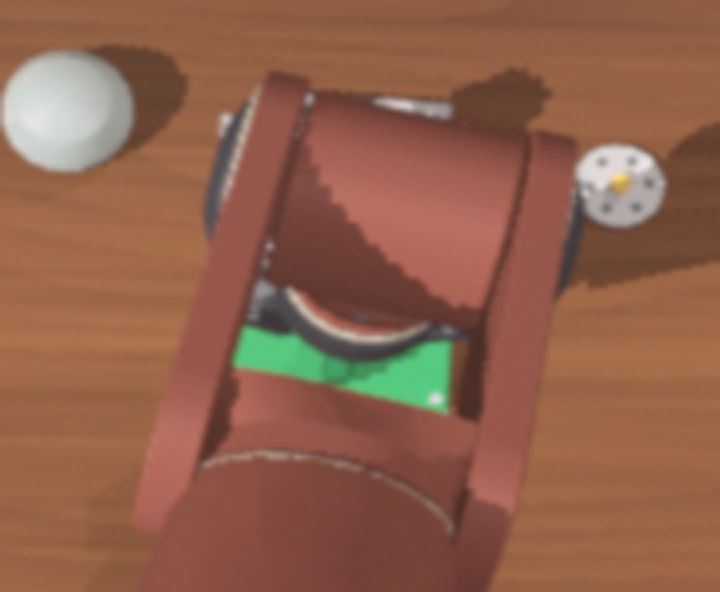

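The top view is hidden by the arm. But the board stopped dead at the predicted home pose (x = 0.5699 against 0.5692) while the force rose, so it's against the stop. I'll relax the push, release and lift.

Call:
apply_moves(targets=[{"translation": [-0.035, 0, 0], "twist": 0, "hand": 0}, {"translation": [0, 0, 0], "twist": 0, "hand": 0}, {"translation": [0, 0, 0], "twist": 0, "hand": 1}, {"translation": [0, 0, 0], "twist": 0, "hand": 1}, {"translation": [0, 0, 0], "twist": 0, "hand": 1}, {"translation": [0, 0, 0], "twist": 0, "hand": 1}, {"translation": [0, 0, 0], "twist": 0, "hand": 1}])

```text
time: 8.0
tool_pos: [0.5739, -0.0567, 0.0405]
tool_rot: [-0.0, 1.0, -0.027, 0.0]
contact_force: [0.8, 0.2, -0.1]
gripper_width: 0.972
grasp_force: 0.0
```

Call:
apply_moves(targets=[{"translation": [0, 0, -0.3], "twist": 0, "hand": 1}, {"translation": [0, 0, -0.45], "twist": 0, "hand": 1}, {"translation": [0, 0, -0.45], "twist": 0, "hand": 1}, {"translation": [0, 0, -0.4], "twist": 0, "hand": 1}, {"translation": [0, 0, 0], "twist": 0, "hand": 1}, {"translation": [0, 0, 0], "twist": 0, "hand": 1}])

```text
time: 8.6
tool_pos: [0.5745, -0.0568, 0.2021]
tool_rot: [0.0, 1.0, -0.027, 0.002]
contact_force: [-0.6, 0.1, 0.4]
gripper_width: 0.996
grasp_force: 0.0
```

```bash
python3 - <<'E'
from h import *
s=state(); print(s['time'],s['contact_force'],s['ft_torque'],s['tool_pos'],s['tool_rot'],s['joint_pos'])
C['wrist']=get_calibration('wrist');import pickle; pickle.dump(C,open('w4.pkl','wb'))
im=snap('wrist','w4')[0:300,120:520]; cv2.imwrite('pics/w4c.png',cv2.resize(im[:,:,::-1],None,fx=2,fy=2,interpolation=cv2.INTER_CUBIC))
E
```

```text
8.6 [-0.55857539  0.06155254  0.44190089] [-0.00076941  0.05814033  0.00657338] [ 0.57450813 -0.05682063  0.2020865 ] [ 3.08116993e-04  9.99645541e-01 -2.65757177e-02  1.55852739e-03] [-2.27474702e-01 -4.17054342e-02  1.75889687e+00  1.83642025e-05
  1.42122388e+00  1.39647668e+00]
```

View pics/w4c.png

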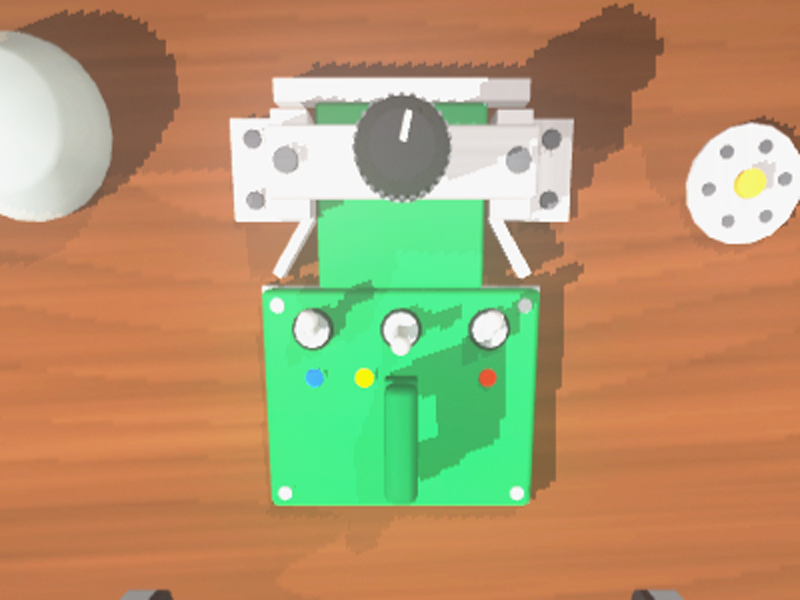

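The tongue reaches the back stop (82..103 rows in the crop) with no gap visible, and the board is straight. The head is at about crop (402,146). I'll check these numerically.

```bash
python3 - <<'E'
from h import *
import pickle; C.update(pickle.load(open('w4.pkl','rb')))
f=lambda u,v,z: ray('wrist',120+u/2,v/2,z)[:2]
for n,a,b,z in [('barbolts',(286,159),(518,159),.038),('foot far',(252,139),(551,139),.01),('foot near',(255,200),(548,200),.01),('paneltop',(263,290),(539,290),.012),('panelbot',(274,505),(529,505),.012)]:
    A,B=f(*a,z),f(*b,z); d=A-B; print(n,A.round(4),B.round(4),'mid',((A+B)/2).round(4),'len',np.hypot(*d).round(4),'yaw',np.arctan2(-d[0],d[1]).round(3))
for z in (.07,.075,.078): print('head',f(402,147,z).round(4))
print(recognise('wrist','screw_head')[:1])
o=np.linalg.norm; print('head radius px->z', [(z,o(f(356,147,z)-f(449,147,z)).round(4)) for z in (.065,.07,.075,.08)])
E
```

```text
barbolts [ 0.6819 -0.0186] [ 0.6773 -0.1059] mid [ 0.6796 -0.0622] len 0.0874 yaw -0.053
foot far [ 0.6938 -0.0017] [ 0.6873 -0.1237] mid [ 0.6906 -0.0627] len 0.1222 yaw -0.053
foot near [ 6.703e-01 -4.000e-04] [ 0.6638 -0.1224] mid [ 0.6671 -0.0614] len 0.1222 yaw -0.053
paneltop [ 6.338e-01 -4.000e-04] [ 0.6276 -0.1182] mid [ 0.6307 -0.0593] len 0.1179 yaw -0.053
panelbot [0.5374 0.0044] [ 0.5311 -0.1131] mid [ 0.5343 -0.0544] len 0.1176 yaw -0.054
head [ 0.6795 -0.0622]
head [ 0.6788 -0.0621]
head [ 0.6784 -0.0621]
[{'point': [0.6805, -0.0648, 0.0735], 'score': 0.64}]
head radius px->z [(0.065, np.float64(0.0318)), (0.07, np.float64(0.0313)), (0.075, np.float64(0.0307)), (0.08, np.float64(0.0301))]
```

Call:
apply_moves(targets=[{"translation": [0.35, 0, 0], "twist": 0, "hand": 1}, {"translation": [0.35, 0, 0], "twist": 0, "hand": 1}, {"translation": [0.35, 0, 0], "twist": 0, "hand": 1}, {"translation": [0, 0, 0], "twist": -1, "hand": 1}, {"translation": [0, 0, 0], "twist": -1, "hand": 1}, {"translation": [0, 0, 0], "twist": -1, "hand": 1}, {"translation": [0, 0, 0], "twist": -1, "hand": 1}, {"translation": [0, 0, 0], "twist": -1, "hand": 1}])

```text
time: 9.5
tool_pos: [0.6773, -0.062, 0.1972]
tool_rot: [-0.001, 0.975, 0.224, -0.002]
contact_force: [0.8, 0.0, -1.1]
gripper_width: 0.998
grasp_force: 0.0
```

Call:
apply_moves(targets=[{"translation": [0, 0, 0], "twist": -1, "hand": 1}, {"translation": [0, 0, 0], "twist": -1, "hand": 1}, {"translation": [0, 0, 0], "twist": -1, "hand": 1}, {"translation": [0, 0, 0], "twist": -1, "hand": 1}, {"translation": [0, 0, 0], "twist": -1, "hand": 1}, {"translation": [0, 0, 0], "twist": -1, "hand": 1}, {"translation": [0, 0, 0], "twist": -1, "hand": 1}, {"translation": [0, 0, 0], "twist": -1, "hand": 1}])

```text
time: 10.3
tool_pos: [0.6773, -0.062, 0.1972]
tool_rot: [-0.002, 0.811, 0.585, -0.002]
contact_force: [-0.3, 0.8, -0.6]
gripper_width: 0.999
grasp_force: 0.0
```

Call:
apply_moves(targets=[{"translation": [0, 0, 0], "twist": -1, "hand": 1}, {"translation": [0, 0, 0], "twist": -1, "hand": 1}, {"translation": [0, 0, 0], "twist": -1, "hand": 1}, {"translation": [0, 0, 0], "twist": -1, "hand": 1}, {"translation": [0, 0, 0], "twist": -1, "hand": 1}, {"translation": [0, 0, 0], "twist": -1, "hand": 1}, {"translation": [0, 0, 0], "twist": -1, "hand": 1}, {"translation": [0, 0, 0], "twist": -1, "hand": 1}])

```text
time: 11.1
tool_pos: [0.6772, -0.062, 0.1972]
tool_rot: [-0.002, 0.519, 0.855, -0.001]
contact_force: [-0.2, 0.6, -0.2]
gripper_width: 1.002
grasp_force: 0.0
```

Call:
apply_moves(targets=[{"translation": [0, 0, 0], "twist": -1, "hand": 1}, {"translation": [0, 0, 0], "twist": -1, "hand": 1}, {"translation": [0, 0, 0], "twist": -1, "hand": 1}, {"translation": [0, 0, 0], "twist": -1, "hand": 1}, {"translation": [0, 0, 0], "twist": -1, "hand": 1}, {"translation": [0, 0, 0], "twist": -1, "hand": 1}, {"translation": [0, 0, 0], "twist": -1, "hand": 1}, {"translation": [0, 0, 0], "twist": -1, "hand": 1}])

```text
time: 11.9
tool_pos: [0.6772, -0.062, 0.1972]
tool_rot: [-0.002, 0.145, 0.989, 0.0]
contact_force: [0.6, 0.7, -0.6]
gripper_width: 0.998
grasp_force: 0.0
```

Call:
apply_moves(targets=[{"translation": [0, 0, 0], "twist": -1, "hand": 1}, {"translation": [0, 0, 0], "twist": -1, "hand": 1}, {"translation": [0, 0, 0], "twist": -1, "hand": 1}, {"translation": [0, 0, 0], "twist": -1, "hand": 1}, {"translation": [0, 0, 0], "twist": -1, "hand": 1}, {"translation": [0, 0, 0], "twist": -1, "hand": 1}, {"translation": [0, 0, 0], "twist": -1, "hand": 1}, {"translation": [0, 0, 0], "twist": -1, "hand": 1}])

```text
time: 12.7
tool_pos: [0.6772, -0.062, 0.1972]
tool_rot: [-0.002, -0.252, 0.968, 0.001]
contact_force: [-0.3, -0.2, -0.4]
gripper_width: 1.0
grasp_force: 0.0
```

```bash
python3 - <<'E'
from h import *
from scipy.spatial.transform import Rotation as R
s=state(); q=s['tool_rot']; M=R.from_quat([q[1],q[2],q[3],q[0]]).as_matrix()
print(s['time'],s['ft_torque'],s['tool_pos'],s['joint_pos'][5]); print(M.round(4))
d=np.array([.679,-.0622,.0665])-s['tool_pos']; print('shift units',(M.T@d*10).round(3))
E
```

```text
12.7 [-0.02586519  0.03077545  0.00441209] [ 0.67724531 -0.06200557  0.19722266] -2.2807264877379616
[[-0.8731 -0.4875 -0.0048]
 [-0.4876  0.8731  0.001 ]
 [ 0.0037  0.0032 -1.    ]]
shift units [-0.019 -0.014  1.307]
```

Call:
apply_moves(targets=[{"translation": [-0.019, -0.014, 0.4], "twist": 0, "hand": 1}, {"translation": [0, 0, 0.45], "twist": 0, "hand": 1}, {"translation": [0, 0, 0.3], "twist": 0, "hand": 1}, {"translation": [0, 0, 0.14], "twist": 0, "hand": 1}, {"translation": [0, 0, 0], "twist": 0, "hand": 1}, {"translation": [0, 0, 0], "twist": 0, "hand": 1}])

```text
time: 13.3
tool_pos: [0.6814, -0.0627, 0.0721]
tool_rot: [0.0, -0.25, 0.968, -0.0]
contact_force: [-0.1, 0.2, 0.3]
gripper_width: 1.001
grasp_force: 0.0
```

Call:
apply_moves(targets=[{"translation": [0, 0, 0], "twist": 0, "hand": 0}, {"translation": [0, 0, 0], "twist": 0, "hand": 0}, {"translation": [0, 0, 0], "twist": 0, "hand": 0}, {"translation": [0, 0, 0], "twist": 0, "hand": 0}, {"translation": [0, 0, 0], "twist": 0, "hand": 0}, {"translation": [0, 0, 0], "twist": 0, "hand": 0}])

```text
time: 13.9
tool_pos: [0.6812, -0.0619, 0.0733]
tool_rot: [0.0, -0.25, 0.968, 0.0]
contact_force: [-2.9, 1.9, 5.0]
gripper_width: 0.316
grasp_force: 58.7
```

```bash
cat > st.py <<'E'
from h import *
s=state(); q=s['tool_rot']; print(s['time'],'F',np.round(s['contact_force'],1),'T',np.round(s['ft_torque'],3),'p',np.round(s['tool_pos'],4),'w',round(float(s['gripper_width']),3),'j6',np.round(s['joint_pos'][5],3),'yaw',round(float(2*np.arctan2(q[2],q[1])),3))
E
python3 st.py
```

```text
13.9 F [-2.9  1.9  5. ] T [0.481 0.484 0.023] p [ 0.6812 -0.0619  0.0733] w 0.316 j6 -2.276 yaw 3.647
```

Call:
apply_moves(targets=[{"translation": [0, 0, 0], "twist": 0, "hand": 0.6}, {"translation": [0, 0, 0], "twist": 0, "hand": 0.6}, {"translation": [0.021, 0.006, 0.045], "twist": 0, "hand": 0.6}, {"translation": [0, 0, 0], "twist": 0, "hand": 0.6}, {"translation": [0, 0, 0], "twist": 0, "hand": 0}, {"translation": [0, 0, 0], "twist": 0, "hand": 0}, {"translation": [0, 0, 0], "twist": 0, "hand": 0}, {"translation": [0, 0, 0], "twist": 0, "hand": 0}])

```text
time: 14.7
tool_pos: [0.6786, -0.063, 0.067]
tool_rot: [-0.0, -0.25, 0.968, 0.0]
contact_force: [-1.4, 0.7, 0.4]
gripper_width: 0.332
grasp_force: 59.1
```

```bash
python3 st.py
```

```text
14.7 F [-1.4  0.7  0.4] T [0.06  0.256 0.017] p [ 0.6786 -0.063   0.067 ] w 0.332 j6 -2.278 yaw 3.647
```

Call:
apply_moves(targets=[{"translation": [0, 0, 0.002], "twist": 1, "hand": 0}, {"translation": [0, 0, 0.002], "twist": 1, "hand": 0}, {"translation": [0, 0, 0.002], "twist": 1, "hand": 0}, {"translation": [0, 0, 0.002], "twist": 1, "hand": 0}, {"translation": [0, 0, 0.002], "twist": 1, "hand": 0}, {"translation": [0, 0, 0.002], "twist": 1, "hand": 0}, {"translation": [0, 0, 0.002], "twist": 1, "hand": 0}, {"translation": [0, 0, 0.002], "twist": 1, "hand": 0}])

```text
time: 15.5
tool_pos: [0.6786, -0.0624, 0.0657]
tool_rot: [-0.0, 0.149, 0.989, 0.0]
contact_force: [-2.2, 1.2, 2.4]
gripper_width: 0.34
grasp_force: 59.3
```

```bash
python3 st.py
```

```text
15.5 F [-2.2  1.2  2.4] T [0.334 0.402 0.032] p [ 0.6786 -0.0624  0.0657] w 0.34 j6 -1.474 yaw 2.843
```

Call:
apply_moves(targets=[{"translation": [0, 0, 0.002], "twist": 1, "hand": 0}, {"translation": [0, 0, 0.002], "twist": 1, "hand": 0}, {"translation": [0, 0, 0.002], "twist": 1, "hand": 0}, {"translation": [0, 0, 0.002], "twist": 1, "hand": 0}])

```text
time: 15.9
tool_pos: [0.6787, -0.0622, 0.0651]
tool_rot: [-0.0, 0.342, 0.94, 0.001]
contact_force: [-3.1, 3.1, 3.4]
gripper_width: 0.333
grasp_force: 59.4
```

```bash
python3 st.py
```

```text
15.9 F [-3.1  3.1  3.4] T [0.438 0.322 0.059] p [ 0.6787 -0.0622  0.0651] w 0.333 j6 -1.074 yaw 2.443
```

Call:
apply_moves(targets=[{"translation": [0, 0, 0.002], "twist": 1, "hand": 0}, {"translation": [0, 0, 0.002], "twist": 1, "hand": 0}, {"translation": [0, 0, 0.002], "twist": 1, "hand": 0}])

```text
time: 16.2
tool_pos: [0.6789, -0.062, 0.0646]
tool_rot: [-0.0, 0.479, 0.878, 0.001]
contact_force: [-1.2, 3.7, 3.1]
gripper_width: 0.338
grasp_force: 59.4
```

```bash
python3 st.py
```

```text
16.2 F [-1.2  3.7  3.1] T [0.471 0.31  0.018] p [ 0.6789 -0.062   0.0646] w 0.338 j6 -0.774 yaw 2.143
```

Call:
apply_moves(targets=[{"translation": [0, 0, 0.002], "twist": 1, "hand": 0}, {"translation": [0, 0, 0.002], "twist": 1, "hand": 0}, {"translation": [0, 0, 0.002], "twist": 1, "hand": 0}, {"translation": [0, 0, 0.002], "twist": 1, "hand": 0}])

```text
time: 16.6
tool_pos: [0.6792, -0.0619, 0.0639]
tool_rot: [-0.0, 0.644, 0.765, 0.001]
contact_force: [-1.6, 3.3, 2.9]
gripper_width: 0.335
grasp_force: 59.4
```

```bash
python3 st.py
```

```text
16.6 F [-1.6  3.3  2.9] T [0.598 0.287 0.08 ] p [ 0.6792 -0.0619  0.0639] w 0.335 j6 -0.374 yaw 1.743
```

Call:
apply_moves(targets=[{"translation": [0, 0, 0.002], "twist": 1, "hand": 0}, {"translation": [0, 0, 0.002], "twist": 1, "hand": 0}])

```text
time: 16.8
tool_pos: [0.6793, -0.0619, 0.0636]
tool_rot: [-0.0, 0.717, 0.697, 0.001]
contact_force: [-0.2, 4.0, 3.6]
gripper_width: 0.34
grasp_force: 59.4
```

```bash
python3 st.py
```

```text
16.8 F [-0.2  4.   3.6] T [0.64  0.18  0.072] p [ 0.6793 -0.0619  0.0636] w 0.34 j6 -0.174 yaw 1.543
```

Call:
apply_moves(targets=[{"translation": [0, 0, 0.002], "twist": 1, "hand": 0}])

```text
time: 16.9
tool_pos: [0.6794, -0.0619, 0.0635]
tool_rot: [-0.0, 0.751, 0.66, 0.001]
contact_force: [-0.9, 3.9, 3.4]
gripper_width: 0.343
grasp_force: 59.4
```

```bash
python3 st.py
```

```text
16.9 F [-0.9  3.9  3.4] T [0.643 0.156 0.07 ] p [ 0.6794 -0.0619  0.0635] w 0.343 j6 -0.074 yaw 1.443
```

Call:
apply_moves(targets=[{"translation": [0, 0, 0.002], "twist": 1, "hand": 0}, {"translation": [0, 0, 0.002], "twist": 1, "hand": 0}])

```text
time: 17.1
tool_pos: [0.6796, -0.0619, 0.0632]
tool_rot: [-0.0, 0.813, 0.582, 0.001]
contact_force: [0.7, 3.2, 2.8]
gripper_width: 0.338
grasp_force: 59.4
```

```bash
python3 st.py
```

```text
17.1 F [0.7 3.2 2.8] T [0.643 0.11  0.063] p [ 0.6796 -0.0619  0.0632] w 0.338 j6 0.126 yaw 1.243
```

Call:
apply_moves(targets=[{"translation": [0, 0, 0.002], "twist": 1, "hand": 0}, {"translation": [0, 0, 0.002], "twist": 1, "hand": 0}])

```text
time: 17.3
tool_pos: [0.6797, -0.062, 0.063]
tool_rot: [-0.0, 0.867, 0.498, 0.001]
contact_force: [-0.0, 3.8, 3.2]
gripper_width: 0.34
grasp_force: 59.4
```

```bash
python3 st.py
```

```text
17.3 F [-0.   3.8  3.2] T [0.642 0.094 0.021] p [ 0.6797 -0.062   0.063 ] w 0.34 j6 0.326 yaw 1.043
```

Call:
apply_moves(targets=[{"translation": [0, 0, 0.002], "twist": 1, "hand": 0}, {"translation": [0, 0, 0.002], "twist": 1, "hand": 0}, {"translation": [0, 0, 0.002], "twist": 1, "hand": 0}])

```text
time: 17.6
tool_pos: [0.68, -0.0621, 0.0627]
tool_rot: [-0.0, 0.932, 0.363, 0.002]
contact_force: [0.1, 2.9, 4.0]
gripper_width: 0.339
grasp_force: 59.5
```

```bash
python3 st.py
```

```text
17.6 F [0.1 2.9 4. ] T [0.548 0.07  0.106] p [ 0.68   -0.0621  0.0627] w 0.339 j6 0.626 yaw 0.743
```

Call:
apply_moves(targets=[{"translation": [0, 0, 0.002], "twist": 1, "hand": 0}, {"translation": [0, 0, 0.002], "twist": 1, "hand": 0}])

```text
time: 17.8
tool_pos: [0.6801, -0.0623, 0.0626]
tool_rot: [-0.0, 0.963, 0.268, 0.002]
contact_force: [-0.2, 2.4, 5.0]
gripper_width: 0.34
grasp_force: 59.6
```

```bash
python3 st.py
```

```text
17.8 F [-0.2  2.4  5. ] T [0.531 0.126 0.206] p [ 0.6801 -0.0623  0.0626] w 0.34 j6 0.826 yaw 0.543
```

Call:
apply_moves(targets=[{"translation": [0, 0, 0], "twist": 0.1, "hand": 0}])

```text
time: 17.9
tool_pos: [0.6801, -0.0622, 0.0626]
tool_rot: [-0.0, 0.964, 0.265, 0.002]
contact_force: [-0.0, 3.5, 5.6]
gripper_width: 0.338
grasp_force: 59.6
```

```bash
python3 st.py
```

```text
17.9 F [-0.   3.5  5.6] T [0.685 0.013 0.15 ] p [ 0.6801 -0.0622  0.0626] w 0.338 j6 0.833 yaw 0.537
```

Call:
apply_moves(targets=[{"translation": [0, 0, 0], "twist": 0.1, "hand": 0}])

```text
time: 18.0
tool_pos: [0.6801, -0.0623, 0.0626]
tool_rot: [-0.0, 0.965, 0.261, 0.002]
contact_force: [0.1, 2.8, 5.8]
gripper_width: 0.338
grasp_force: 59.6
```

```bash
python3 st.py
```

```text
18.0 F [0.1 2.8 5.8] T [0.631 0.013 0.197] p [ 0.6801 -0.0623  0.0626] w 0.338 j6 0.841 yaw 0.528
```

Call:
apply_moves(targets=[{"translation": [0, 0, 0], "twist": 0.5, "hand": 0}])

```text
time: 18.1
tool_pos: [0.6801, -0.0623, 0.0625]
tool_rot: [-0.0, 0.972, 0.236, 0.002]
contact_force: [-0.9, 3.2, 5.1]
gripper_width: 0.338
grasp_force: 59.6
```

```bash
python3 st.py
```

```text
18.1 F [-0.9  3.2  5.1] T [ 0.607 -0.024  0.209] p [ 0.6801 -0.0623  0.0625] w 0.338 j6 0.892 yaw 0.477
```

Call:
apply_moves(targets=[{"translation": [0, 0, 0], "twist": 0.2, "hand": 0}])

```text
time: 18.2
tool_pos: [0.6802, -0.0623, 0.0625]
tool_rot: [-0.0, 0.974, 0.227, 0.002]
contact_force: [0.2, 2.5, 5.8]
gripper_width: 0.336
grasp_force: 59.6
```

```bash
python3 st.py
```

```text
18.2 F [0.2 2.5 5.8] T [0.599 0.024 0.21 ] p [ 0.6802 -0.0623  0.0625] w 0.336 j6 0.912 yaw 0.458
```

Call:
apply_moves(targets=[{"translation": [0, 0, 0], "twist": 0.2, "hand": 0}])

```text
time: 18.3
tool_pos: [0.6802, -0.0624, 0.0625]
tool_rot: [-0.0, 0.976, 0.217, 0.002]
contact_force: [1.2, 3.4, 5.0]
gripper_width: 0.344
grasp_force: 59.6
```

```bash
python3 st.py
```

```text
18.3 F [1.2 3.4 5. ] T [0.63  0.05  0.198] p [ 0.6802 -0.0624  0.0625] w 0.344 j6 0.931 yaw 0.438
```

Call:
apply_moves(targets=[{"translation": [0, 0, 0], "twist": 0.4, "hand": 0}])

```text
time: 18.4
tool_pos: [0.6802, -0.0624, 0.0625]
tool_rot: [-0.0, 0.98, 0.198, 0.002]
contact_force: [1.1, 2.7, 4.3]
gripper_width: 0.341
grasp_force: 59.6
```

```bash
python3 st.py
```

```text
18.4 F [1.1 2.7 4.3] T [0.543 0.029 0.167] p [ 0.6802 -0.0624  0.0625] w 0.341 j6 0.972 yaw 0.398
```

Call:
apply_moves(targets=[{"translation": [0, 0, 0], "twist": 0.1, "hand": 0}])

```text
time: 18.5
tool_pos: [0.6802, -0.0624, 0.0625]
tool_rot: [-0.0, 0.981, 0.193, 0.002]
contact_force: [1.1, 3.5, 5.0]
gripper_width: 0.337
grasp_force: 59.6
```

```bash
python3 st.py
```

```text
18.5 F [1.1 3.5 5. ] T [ 0.599 -0.047  0.211] p [ 0.6802 -0.0624  0.0625] w 0.337 j6 0.981 yaw 0.388
```

Call:
apply_moves(targets=[{"translation": [0, 0, 0], "twist": 0.1, "hand": 0}])

```text
time: 18.6
tool_pos: [0.6802, -0.0624, 0.0625]
tool_rot: [-0.0, 0.982, 0.188, 0.002]
contact_force: [0.9, 3.7, 5.8]
gripper_width: 0.339
grasp_force: 59.6
```

```bash
python3 st.py
```

```text
18.6 F [0.9 3.7 5.8] T [ 0.599 -0.008  0.172] p [ 0.6802 -0.0624  0.0625] w 0.339 j6 0.991 yaw 0.378
```

Call:
apply_moves(targets=[{"translation": [0, 0, 0], "twist": 0.4, "hand": 0}])

```text
time: 18.7
tool_pos: [0.6802, -0.0625, 0.0625]
tool_rot: [-0.0, 0.986, 0.168, 0.002]
contact_force: [0.0, 3.4, 5.1]
gripper_width: 0.339
grasp_force: 59.6
```

```bash
python3 st.py
```

```text
18.7 F [0.  3.4 5.1] T [ 0.634 -0.043  0.251] p [ 0.6802 -0.0625  0.0625] w 0.339 j6 1.031 yaw 0.338
```

Call:
apply_moves(targets=[{"translation": [0, 0, 0], "twist": 0.4, "hand": 0}])

```text
time: 18.8
tool_pos: [0.6802, -0.0625, 0.0625]
tool_rot: [-0.0, 0.989, 0.148, 0.002]
contact_force: [1.2, 3.1, 5.0]
gripper_width: 0.339
grasp_force: 59.6
```

```bash
python3 st.py
```

```text
18.8 F [1.2 3.1 5. ] T [ 0.549 -0.055  0.245] p [ 0.6802 -0.0625  0.0625] w 0.339 j6 1.072 yaw 0.297
```

Call:
apply_moves(targets=[{"translation": [0, 0, 0], "twist": 0.2, "hand": 0}])

```text
time: 18.9
tool_pos: [0.6802, -0.0625, 0.0625]
tool_rot: [-0.0, 0.99, 0.139, 0.002]
contact_force: [0.5, 2.6, 5.0]
gripper_width: 0.338
grasp_force: 59.6
```

```bash
python3 st.py
```

```text
18.9 F [0.5 2.6 5. ] T [ 0.554 -0.121  0.237] p [ 0.6802 -0.0625  0.0625] w 0.338 j6 1.091 yaw 0.278
```

The torque now reads about 0.24 N m, inside the good band. I'll stop turning, release and lift.

Call:
apply_moves(targets=[{"translation": [0, 0, 0], "twist": 0, "hand": 0}, {"translation": [0, 0, 0], "twist": 0, "hand": 0}, {"translation": [0, 0, 0], "twist": 0, "hand": 1}, {"translation": [0, 0, 0], "twist": 0, "hand": 1}, {"translation": [0, 0, 0], "twist": 0, "hand": 1}, {"translation": [0, 0, 0], "twist": 0, "hand": 1}, {"translation": [0, 0, 0], "twist": 0, "hand": 1}, {"translation": [0, 0, 0], "twist": 0, "hand": 1}])

```text
time: 19.7
tool_pos: [0.6787, -0.0631, 0.0607]
tool_rot: [0.0, 0.99, 0.138, -0.0]
contact_force: [0.2, 0.3, -0.7]
gripper_width: 0.999
grasp_force: 0.0
```

Call:
apply_moves(targets=[{"translation": [0, 0, -0.2], "twist": 0, "hand": 1}, {"translation": [0, 0, -0.4], "twist": 0, "hand": 1}, {"translation": [0, 0, -0.4], "twist": 0, "hand": 1}, {"translation": [-0.4, 0, -0.2], "twist": 0, "hand": 1}, {"translation": [-0.45, 0, 0], "twist": 0, "hand": 1}, {"translation": [-0.3, 0, 0], "twist": 0, "hand": 1}, {"translation": [0, 0, 0], "twist": 0, "hand": 1}, {"translation": [0, 0, 0], "twist": 0, "hand": 1}])

```text
time: 20.5
tool_pos: [0.568, -0.0946, 0.1811]
tool_rot: [0.0, 0.99, 0.138, 0.0]
contact_force: [0.0, 0.5, 0.2]
gripper_width: 0.999
grasp_force: 0.0
```

```bash
python3 - <<'E'
from h import *
print(state()['time'],state()['tool_pos'])
im=snap('wrist','w5')[0:300,120:520]; cv2.imwrite('pics/w5c.png',cv2.resize(im[:,:,::-1],None,fx=2,fy=2,interpolation=cv2.INTER_CUBIC))
E
```

```text
20.5 [ 0.56795355 -0.09464728  0.18111164]
```

View pics/w5c.png

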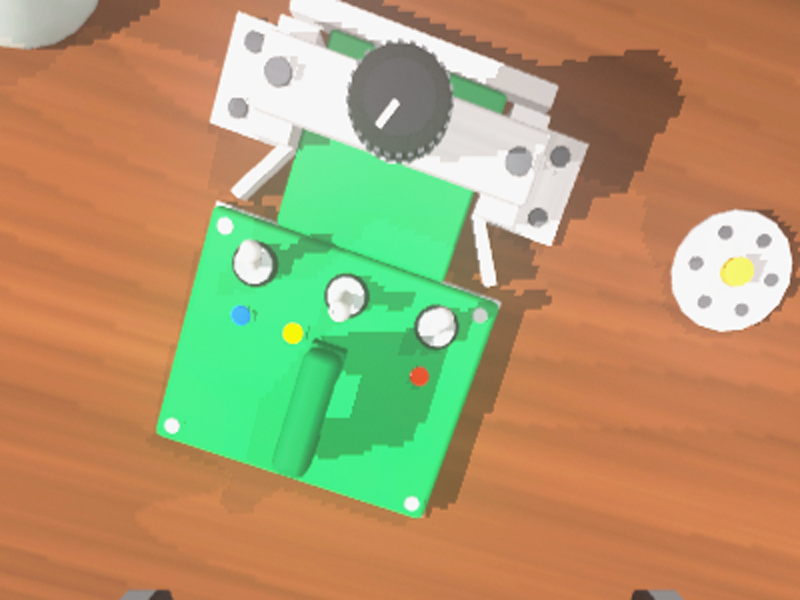

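The view shows the board straight and home. The head mark at (388,113) has turned about 190° (3.3 rad) clockwise against 3.37 rad commanded, so the grip didn't slip. I'm handing the job in.

```bash
python3 -c "
from plant import *
print(job_done())"
```

```text
the job is handed in; nothing more can be done
None
```

I slid the board home against the back stop, tightened the thumbscrew to about 0.24 N m and released it with the gripper clear. I handed the job in after about 20.5 s on the robot clock; no verdict was returned.

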